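Unlock the tape-roll stand

ROBOT

A 6-joint arm with a two-finger parallel gripper is mounted at the origin on a cart in front of the work surface, level with it; the furniture and walls round the work are solid. World frame = base frame: x ahead of the robot, y to its left, z up, the work surface at z = 0. Lengths are in m, angles in rad, forces in N, time in s.
With the tool pointing down it reaches from about 0.35 to 0.975 m from the base axis. Payload 4.9 kg.
Tool frame: the origin (TCP) lies on the centre line of the jaws, within the pads' length; the fingertips stand ahead of it and the grasp point (between the pads) is the TCP (manip.tip_extent is the z of the fingertips in the tool frame, in m); z points along the fingers, y is the line along which they close (so a half turn about z gives the same grasp; the last joint's range is limited). The gripper opens to 85 mm and grips with 20 to 120 N. Pads are 22 mm wide; open, the fingers measure 114 mm over their backs; the gripper's body (76 mm by 85 mm) begins 54 mm behind the grasp point. The pads swing forward as they close: fully open they stand 13 mm farther back than shut.
Start: joints at [1.032, 0.053, 1.613, -0, 1.476, -0.119], TCP at [0.255, 0.571, 0.25] pointing down, gripper open.
Joint ranges: [-3.01, 3.01], [-1.01, 2.22], [0.06, 2.58], [-1.02, 4.17], [0.09, 2.62], [-3.14, 3.14]. Speed limits (rad/s): [2.57, 2.57, 3.14, 3.14, 3.14, 3.14].

INTERFACE

Orientations are given as a unit quaternion [w, x, y, z].
In Python, from plant import manip gives the robot as it stands. The module is installed in compiled form; this text tells all that it offers.
- The arm moves only by the shell command python3 -m crank 'ROWS'. ROWS is a JSON list of rows, 1 to 5 of them, each an object with the fields finger_gap (the opening from 0.0 (shut) to 1.0 (fully open)), tx, ty, tz (the shift in shares of the most that a row can go, 1 being 62.5 mm), wx, wy, wz (a rotation vector in normalised numbers (1 is pi rad)); a field left out counts as zero (the opening has to be given); each row shifts and turns the commanded pose from where the row before left it, along the tool's axes as they then stand; what a row does not reach is not made up. A row lasts 1/8 s, in which the tool goes at most 0.0625 m and 0.188 rad, less where a joint would pass 70% of its speed; a pose out of reach is approached as far as the arm can. The fingers move at their own pace and stop on an object; the grip force is fixed at half the most. Time passes only in rows, so rows that do not move let the fingers close. It prints the time, the measured TCP pose, the force, the opening and the grip force at its end. Input that does not fit is refused with a message, and nothing moves.
- manip.state(): the state, without advancing time (a new reading comes with each control period).
- manip.grab_frame(name): name is "scene" or "side" or "wrist"; returns (picture, depth): 420x560x3 uint8, red, green, blue; 420x560 float32, m along the optical axis (not along the pixel's ray), 0 where there is no reading.
- manip.camera_params(name): a dict with "intrinsics" (3x3 intrinsics, pixels), "xyz" and "orientation" of the camera in the world. Camera axes: x right, y down, z forward; pixel columns grow to the right and rows downward; lengths in m; the calibration is good to about 2 mm. A picture is of the moment at which its call begins: read the wrist's pose just before it. camera_params takes no time and is no camera call; for the wrist camera it gives the pose at the moment of the call.
- manip.job_done(): hands the job in; it is judged then, once.
Trained networks look in the newest picture that a camera, given by its name, has taken for a name from the list of things; names that differ only in an ending like _2 or _b are one class to them, and where a whole thing is asked for, a point or a joint stands for the part that bears it (a point fixed in the world has none). Each returns a list of dicts, best first, with "conf" (0 to 1); they miss things now and then, are a little off and sometimes report something else, mostly with a low value. They report only what shows in the picture. A call takes as long as a camera call. They do not tell look-alikes from the thing itself.
- manip.look_for(camera, query): "extent" ([left, top, right, bottom] in pixels, round what is visible of it).
- manip.outline_of(camera, query): "region" (420x560 bool, what is visible of it) and "extent" ([left, top, right, bottom] in pixels, round what is visible of it).
- manip.mark_of(camera, query): "centre" ([row, column] in pixels: a listed point, or the origin of a listed thing).
The state is a dict: "time": time; "joint_pos": joint angles; "joint_vel": joint speeds; "joint_efforts": joint torques, N m; "tool_pos": TCP position; "tool_rot": TCP orientation; "contact_force": force on the tool from outside, world axes, zero at the start; "ft_torque": the same for the moment, N m; "gripper_width": opening from 0.0 (shut) to 1.0 (fully open); "grasp_force": force on a finger pad.
Only numpy, scipy, OpenCV 4.12 (cv2) and the standard library are available. Lean on these libraries where they do the work, as an engineer would, in place of code of your own. Each camera call takes 0.05 s, during which the arm holds its last target. There are 200 camera calls.

TASK

Free the tape roll on its stand for a change of roll: with a fingertip, roll the big knurled collar round anticlockwise (seen from above) by two full turns, and no more than half a turn beyond that, since it must stay on its thread. Then push the upright peg of the retaining arm to swing the arm aside, anticlockwise from above, a quarter turn to its stop. Only push, gently: lift nothing, leave the roll lying on its hub, and do not disturb the tin, the stamp and the tape measure.

Things in the scene. Friction and masses are not known exactly. Their poses are not given: they have to be found in the camera images.
- roll_stand: Grey steel foot plate (235 x 116 x 8 mm) fixed to the worktop, its short side toward the robot. Origin on the worktop below the axis of the collar; the stand's own -x axis points along the closed arm to the tape roll. A 92 mm flange stands under the arm, with two small cheeks 6 mm high on top that hold the closed arm until it has been raised.
- collar_top (a point): On the collar axis, at the height of its top edge; rises with it. The collar is a dark steel disc, 98 mm across, 22 mm high, axis vertical, with 36 small upright ribs round its rim and one light radial line on its dished top. When tight it stands 45 to 67 mm above the worktop and rises 4 mm per turn, lifting the arm with it. The threaded stud in its middle ends 84 mm above the worktop.
- collar (a joint): Turn of the collar in rad: 0 when tight (starts between 0 and 0.5), growing anticlockwise seen from above, 6.28 per full turn, counted on over several turns. Two full turns are 12.57; 11.6 to 16.3 is accepted. Turning is resisted by about 0.06 N m (1.2 N at the rim); it stays where it is left.
- retainer (a joint): Swing of the flat steel retaining arm about the collar axis in rad: 0 closed over the roll, growing anticlockwise seen from above, stop at 1.6. The cheeks block it until the collar has been loosened about 1.3 turns. It stays where it is left (friction 0.06 N m, about 0.5 N at the peg).
- peg_top (a point): Centre of the top of the black upright peg near the outer end of the retaining arm, 125 mm from the collar axis: 14 mm across (17 at its foot), 31 mm high. The arm is 24 mm wide, 10 mm thick and ends 136 mm from the axis; it lies 33 to 43 mm above the worktop when locked and, with the peg, 8 mm higher after two turns. The peg top is at 74 mm when locked.
- tape_roll: Beige roll of tape, 96 mm across, 24 mm high, lying loose on a 44 mm black hub (18 mm high) of the foot plate under the arm, 108 mm from the collar axis. Its top is 32 mm above the worktop. Origin at the centre of its underside.
- hub (a point): Centre of the hub under the tape roll, at the top of the foot plate.
- tin: Bystander: round food tin, 75 mm across, 58 mm high, to the right of the stand. Origin at the centre of its underside.
- stamp: Bystander: rubber stamp with black handle standing upright, 35 x 23 x 70 mm, behind the stand. Origin at the centre of its underside.
- tape_measure: Bystander: orange tape measure, 36 x 77 x 62 mm, to the left of the stand. Origin at the centre of its underside.
Not all that is in view belongs to the job. Of the things like the tape_roll, leave any that is purple or turquoise; of the rest the larger one is meant.

How it is judged:
By the outcome, as a careful person would: the job done as asked, in the order asked, and still so for the second after the job is handed in, with the robot touching nothing.
It also fails if it takes over 72 s, if anything falls off the work surface, if the arm or the gripper's body presses on something with over 40 N, if the wrist force passes 120 N, or if a joint passes its speed limit or range.

## Working session

There is one attempt and no reset: what is moved stays moved. The work goes in short steps, Python scripts to look and compute and a shell command to move; the robot and the scene stay as the last step left them, time stands still between calls to the robot, and variables do not carry over. Pictures are saved under pics/ and viewed, at most 10 in all, crops included, and the job is handed in when it is done.

```bash
mkdir -p pics
cat > h.py <<'E'
import numpy as np, cv2
from plant import manip
from scipy.spatial.transform import Rotation as R
def rot(q): return R.from_quat([q[1],q[2],q[3],q[0]])
def cam(n):
    c=manip.camera_params(n); return np.array(c["intrinsics"]),np.array(c["xyz"]),rot(c["orientation"]).as_matrix()
def at_z(n,rc,z):
    K,p,M=cam(n); d=M@np.linalg.solve(K,[rc[1],rc[0],1]); return p+d*(z-p[2])/d[2]
def cloud(n,D):
    K,p,M=cam(n); r,c=np.mgrid[:420,:560]; P=np.stack([(c-K[0,2])/K[0,0]*D,(r-K[1,2])/K[1,1]*D,D],-1); return P@M.T+p
def proj(n,X):
    K,p,M=cam(n); q=K@(M.T@(np.array(X)-p)); return q[:2]/q[2]
E
python3 - <<'E'
from h import *
s=manip.state(); print(s, manip.tip_extent)
for n in ["scene","side"]:
    I,D=manip.grab_frame(n); cv2.imwrite(f"pics/{n}.png",I[...,::-1]); np.save(n,D)
    print(n,cam(n)[1])
    for q,z in [("collar_top",.067),("peg_top",.074),("hub",.008),("tape_roll",.008),("tin",0),("stamp",0),("tape_measure",0),("roll_stand",0)]:
        for d in manip.mark_of(n,q)[:3]: print(q,round(d["conf"],2),np.round(d["centre"]),at_z(n,d["centre"],z).round(3))
E
```

```text
{'time': 0.0, 'joint_pos': array([ 1.03202411e+00,  5.33326386e-02,  1.61427795e+00, -5.33110491e-06,
        1.47599779e+00, -1.18998632e-01]), 'joint_vel': array([-8.13464252e-05,  7.00681768e-04, -1.16425250e-04,  2.57999448e-04,
        2.50853914e-04,  5.04357175e-04]), 'joint_efforts': array([ 4.96641296e-04, -3.93698680e+01, -3.70167124e+01, -1.29690702e-04,
        7.26659011e-03,  3.04679055e-06]), 'tool_pos': array([0.25442278, 0.57023903, 0.24908758]), 'tool_rot': array([-3.23016349e-04,  2.08348824e-01,  9.78054064e-01, -9.54699776e-04]), 'contact_force': array([-0.1935244 , -0.14022802, -0.26568397]), 'ft_torque': array([-0.02473858, -0.03282017,  0.0691384 ]), 'grasp_force': 0.0, 'gripper_width': 1.0025196184976217} 0.019
scene [-0.23272815 -0.44759224  0.75663105]
collar_top 0.92 [204. 271.] [0.603 0.011 0.067]
peg_top 0.69 [236. 262.] [ 0.481 -0.034  0.074]
hub 0.66 [254. 260.] [ 0.49  -0.024  0.008]
tape_roll 0.95 [291. 306.] [ 0.434 -0.169  0.008]
tape_roll 0.76 [224. 207.] [0.522 0.152 0.008]
tape_roll 0.74 [291. 214.] [0.338 0.003 0.008]
tin 0.86 [292. 383.] [ 0.521 -0.314  0.   ]
stamp 0.45 [203. 314.] [ 0.747 -0.044  0.   ]
tape_measure 0.81 [226. 145.] [0.447 0.29  0.   ]
roll_stand 0.65 [229. 271.] [0.592 0.004 0.   ]
side [ 0.18791247 -0.9520768   0.70726182]
collar_top 0.71 [213. 282.] [0.595 0.003 0.067]
peg_top 0.6 [224. 249.] [ 0.476 -0.023  0.074]
hub 0.6 [241. 256.] [ 0.497 -0.023  0.008]
hub 0.19 [229. 282.] [0.593 0.    0.008]
tape_roll 0.97 [242. 258.] [ 0.5   -0.031  0.008]
tape_roll 0.97 [212. 248.] [0.531 0.147 0.008]
tape_roll 0.79 [247. 203.] [0.339 0.016 0.008]
tin 0.83 [304. 308.] [ 0.521 -0.321  0.   ]
tin 0.34 [244. 255.] [ 0.491 -0.029  0.   ]
stamp 0.45 [227. 332.] [ 0.75  -0.046  0.   ]
tape_measure 0.6 [202. 212.] [0.437 0.282 0.   ]
roll_stand 0.76 [230. 281.] [0.591 0.007 0.   ]
```

View pics/scene.png

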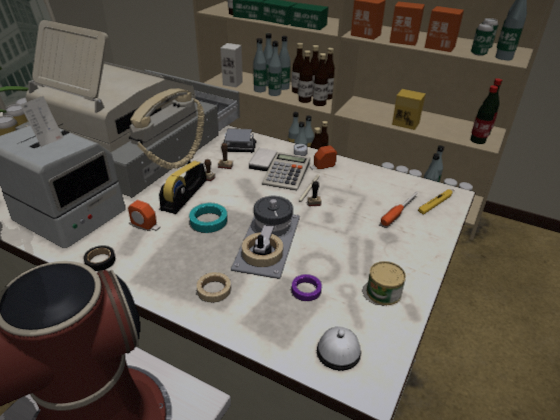

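Run:
```python
from h import *
from scipy.optimize import least_squares
D=np.load("scene.npy");P=cloud("scene",D).reshape(-1,3)
for n in["scene","side"]:
    P=cloud(n,np.load(n+".npy")).reshape(-1,3)
    for lo,hi,c in [(.055,.1,(.6,.006)),(.02,.2,(.6,.006))]:
        pass
    m=(P[:,2]>.055)&(P[:,2]<.075)&(np.hypot(P[:,0]-.6,P[:,1]-.006)<.07);Q=P[m]
    print(n,"collar",m.sum(),Q.min(0).round(3),Q.max(0).round(3),np.median(Q,0).round(3))
    m=(P[:,2]>.05)&(P[:,2]<.085)&(np.hypot(P[:,0]-.478,P[:,1]+.028)<.03);Q=P[m]
    print("peg",m.sum(),Q.min(0).round(3),Q.max(0).round(3),Q.mean(0).round(3))
    # obstacles map: high points in cells around
    for x in np.arange(.3,.9,.05):
        print(" ".join("%4d"%(1000*np.max(P[(abs(P[:,0]-x)<.025)&(abs(P[:,1]-y)<.025),2],initial=-.099)) for y in np.arange(.4,-.45,-.05)), "x%.2f"%x)
I=cv2.imread("pics/scene.png")[160:330,170:370]
cv2.imwrite("pics/crop.png",cv2.resize(I,(700,595),interpolation=cv2.INTER_CUBIC))
```

```text
scene collar 831 [ 0.546 -0.047  0.055] [0.643 0.049 0.075] [ 0.588 -0.005  0.067]
peg 70 [ 0.468 -0.04   0.051] [ 0.482 -0.026  0.078] [ 0.473 -0.034  0.066]
 228    6   25   26    5    5    6   23   22    6    5    6    5   49   64   32    4 x0.30
 226    5   22    6    6    6    5   24   23   21    5    5    6   49   63   30    5 x0.35
 223   85    7    6    6    6    6   21   22   12    5   20   21    5    5    5    5 x0.40
 220   86   67   58    5    6    5    9   46   78   15   22   21    5    5    5    5 x0.45
 120    5   64   54   29   29   29   12   48   77   35   18   15    5   62   61    5 x0.50
 142  122   89   89   29   30   30   71   72   72   11    7    5    6   61   63    5 x0.55
 218  135   88   86   29   29    6   72   89   72    5    6    5    5    3    5    5 x0.60
 230   78   76   64    6    7    6   71   72   71    6    7    6    6    6    5    5 x0.65
 231   43   67   68    7    6    6  -99    5   19    6    6    5    5    5    6    6 x0.70
 229   58   20   75    7   14   20   20   14   75    7    6    6   32    5    6    6 x0.75
 220  160   79   82   24   25  
[... 882 characters left out ...]
23   23   66   67   66    6    1    1   -1   57   57    1 x0.55
 212  123   81   78   20   22    0   67   83   67    1    1    1    1    1    1    2 x0.60
 223   71   70   60    2    0  -99   65   66   64    1    0    1    2    1    0    1 x0.65
 224   37   58   60    0    1    0    0    1   15    1    0    1    0    1    1    1 x0.70
 222   54   11   65    1    8   14   13    9   70    0    2    1   26    1    1    1 x0.75
 213  162   74   76   16   18   23   19   11    2    1    1    0   27    1    1    2 x0.80
 167  151   40    1   18   23   25   25    9    1    0    0    1   17   12   12    1 x0.85
 113   50   51   45   19   24   25   51   60    1    2    0    1   14   16   14    1 x0.90
```

View pics/crop.png

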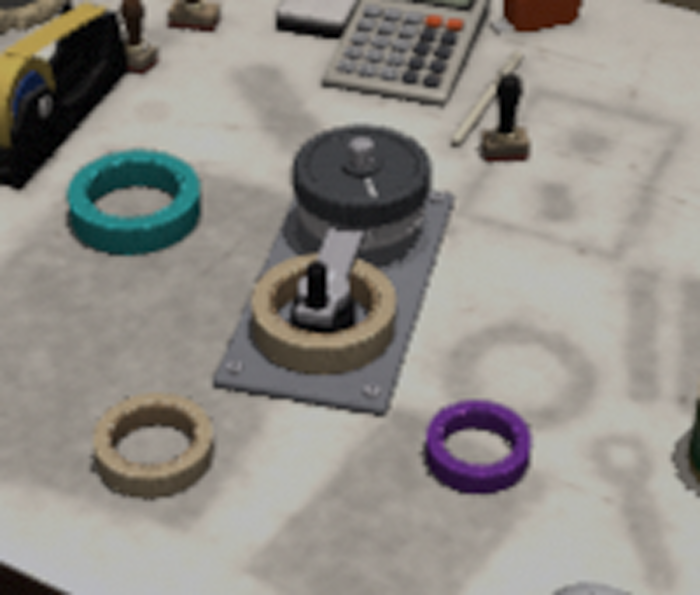

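Candidates for tape_roll: the beige roll on the hub (262,248), a smaller loose beige roll (214,287), a turquoise one (208,217) and a purple one (306,288). I choose the one on the hub, under the arm; the crop shows it there with the black peg at (262,241). The collar is at (273,212). The collar axis is about (.594, 0) and the peg about (.474, -.034). They are .125 m apart, which matches the description.

First I raise the tool, shut the gripper and align the axes.

Units first: shifts go in shares of 62.5 mm and turns go in shares of pi rad. So -0.03 m is -0.48, -0.02 m is -0.32, -0.14 rad is -0.0446.

```bash
python3 -m crank '[{"finger_gap":0,"tz":-0.48,"wz":-0.0446},{"finger_gap":0,"tz":-0.48,"wz":-0.0446},{"finger_gap":0,"tz":-0.32,"wz":-0.0446},{"finger_gap":0}]'; python3 -c "
from h import *
s=manip.state();print(manip.tip_extent,rot(s['tool_rot']).as_matrix().round(3),s['tool_pos'])"
```

```text
time: 1.4
tool_pos: [0.2552, 0.5714, 0.3328]
tool_rot: [0.001, 0.001, 1.0, 0.002]
contact_force: [0.5, -0.2, 0.2]
gripper_width: 0.144
grasp_force: 0.0
0.019 [[-1.     0.001  0.002]
 [ 0.001  1.     0.004]
 [-0.002  0.004 -1.   ]] [0.25515327 0.57144439 0.33277626]
```

In the tool's units: -0.0485 m is -0.776, -0.034 m is -0.544.

```bash
python3 -m crank '[{"finger_gap":0,"tx":-0.544,"ty":-0.776},{"finger_gap":0,"tx":-0.544,"ty":-0.776},{"finger_gap":0,"tx":-0.544,"ty":-0.776},{"finger_gap":0,"tx":-0.544,"ty":-0.776},{"finger_gap":0,"tx":-0.544,"ty":-0.776}]' >/dev/null; python3 -m crank '[{"finger_gap":0,"tx":-0.544,"ty":-0.776},{"finger_gap":0,"tx":-0.544,"ty":-0.776},{"finger_gap":0,"tx":-0.544,"ty":-0.776},{"finger_gap":0,"tx":-0.544,"ty":-0.776},{"finger_gap":0,"tx":-0.544,"ty":-0.776}]'; python3 -m crank '[{"finger_gap":0,"tz":0.96},{"finger_gap":0,"tz":0.96},{"finger_gap":0,"tz":0.96},{"finger_gap":0},{"finger_gap":0}]'
python3 - <<'E'
from h import *
s=manip.state();print(s['tool_pos'],s['joint_pos'])
for n in["wrist","side"]:
    I,D=manip.grab_frame(n);cv2.imwrite(f"pics/{n}2.png",I[...,::-1])
    P=cloud(n,D).reshape(-1,3)
    if n=="side":
        Q=P[(P[:,2]>.1)&(P[:,2]<.3)&(abs(P[:,0]-.594)<.025)&(abs(P[:,1]-.085)<.04)]
        print(Q.min(0),Q.max(0))
    else:
        m=(P[:,2]>.055)&(P[:,2]<.072)&(np.hypot(P[:,0]-.594,P[:,1])<.06);print(P[m].min(0),P[m].max(0))
    for q in["collar_top","peg_top"]:
        for d in manip.mark_of(n,q)[:1]: print(q,d['conf'],d['centre'],at_z(n,d["centre"],.067 if q[0]=='c' else .074))
E
```

```text
time: 2.65
tool_pos: [0.5952, 0.084, 0.3285]
tool_rot: [-0.001, 0.001, 1.0, 0.0]
contact_force: [0.8, 0.3, 0.3]
gripper_width: 0.003
grasp_force: 0.0
time: 3.28
tool_pos: [0.5957, 0.0859, 0.1521]
tool_rot: [0.001, 0.0, 1.0, 0.0]
contact_force: [0.4, -1.1, 0.6]
gripper_width: 0.0
grasp_force: 0.0
[0.5957447  0.08586354 0.15208266] [ 1.95471238e-02  7.63575387e-02  1.75673907e+00  1.10592350e-05
  1.30635320e+00 -1.55059479e+00]
[ 0.54911012 -0.047422    0.05505236] [0.64716706 0.05074633 0.07199929]
collar_top 0.8 [227.0, 156.9] [0.5989537 0.0007044 0.067    ]
peg_top 0.89 [31.8, 63.4] [ 0.47782423 -0.03445529  0.074     ]
[0.56923711 0.04503737 0.133365  ] [0.61725883 0.12382998 0.29963395]
collar_top 0.63 [213.8, 283.4] [ 0.59675194 -0.00395009  0.067     ]
peg_top 0.72 [302.1, 306.4] [ 0.48628078 -0.38051334  0.074     ]
```

View pics/wrist2.png

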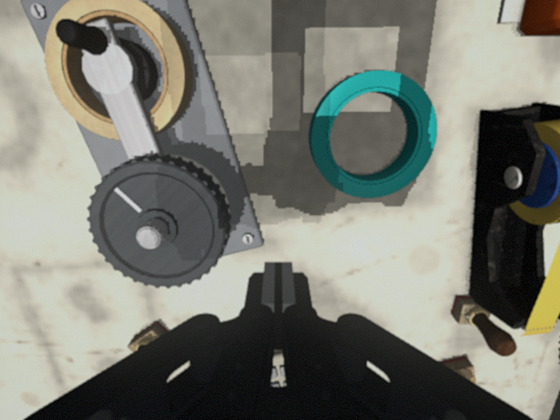

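The wrist view shows the collar around (155,225) with its light line pointing to (122,195). The arm is closed and the peg is near (75,35). I lower beside the collar and probe inward.

In the tool's units: 0.04 m is 0.64, -0.008 m is -0.128.

```bash
python3 -m crank '[{"finger_gap":0,"tz":0.64},{"finger_gap":0,"tz":0.64},{"finger_gap":0,"ty":-0.128},{"finger_gap":0},{"finger_gap":0}]';  python3 -m crank '[{"finger_gap":0,"ty":-0.096},{"finger_gap":0}]';python3 -m crank '[{"finger_gap":0,"ty":-0.048},{"finger_gap":0}]';python3 -m crank '[{"finger_gap":0,"ty":-0.048},{"finger_gap":0}]'
```

```text
time: 4.2
tool_pos: [0.5966, 0.0776, 0.0731]
tool_rot: [0.002, 0.0, 1.0, 0.0]
contact_force: [-0.0, 0.7, 0.9]
gripper_width: 0.001
grasp_force: 0.0
time: 4.45
tool_pos: [0.5953, 0.0714, 0.0712]
tool_rot: [0.001, 0.0, 1.0, -0.0]
contact_force: [-0.3, 0.3, -0.1]
gripper_width: -0.002
grasp_force: 0.0
time: 4.7
tool_pos: [0.5948, 0.0686, 0.0703]
tool_rot: [-0.0, 0.0, 1.0, -0.0]
contact_force: [-0.6, -0.6, -0.2]
gripper_width: -0.002
grasp_force: 0.0
time: 4.95
tool_pos: [0.5948, 0.0656, 0.0702]
tool_rot: [-0.0, -0.0, 1.0, -0.0]
contact_force: [0.5, -0.4, -0.2]
gripper_width: -0.003
grasp_force: 0.0
```

In the tool's units: -0.002 m is -0.032.

```bash
for i in 1; do python3 -m crank '[{"finger_gap":0,"ty":-0.032},{"finger_gap":0}]';python3 -m crank '[{"finger_gap":0,"ty":-0.032},{"finger_gap":0}]';python3 -m crank '[{"finger_gap":0,"ty":-0.032},{"finger_gap":0}]'; done | egrep 'pos|force'
```

```text
tool_pos: [0.5948, 0.0639, 0.0703]
contact_force: [-0.0, 1.0, -0.1]
grasp_force: 0.4
tool_pos: [0.5948, 0.063, 0.0705]
contact_force: [0.1, 5.5, 0.4]
grasp_force: 2.8
tool_pos: [0.5948, 0.0624, 0.0706]
contact_force: [-0.9, 10.1, 1.4]
grasp_force: 5.1
```

```bash
cat >> h.py <<'E'
C=np.array([.596,.001])
def look(name,h=.067,view=False):
    I,D=manip.grab_frame("wrist")
    # polar unwrap of dished top, bright line
    g=I.astype(int).min(2)
    best=[]
    for a in np.arange(0,360,2):
        v=[]
        for r in np.arange(.018,.036,.002):
            u=proj("wrist",[C[0]+r*np.cos(np.radians(a)),C[1]+r*np.sin(np.radians(a)),h-.003])
            c,w=np.round(u).astype(int)
            if 0<=c<560 and 0<=w<420:v.append(g[w,c])
        best.append(np.mean(v) if v else 0)
    best=np.array(best);k=best.argsort()[::-1][:5]
    print("line deg",[(int(2*j),int(best[j])) for j in k],"med",np.median(best))
    cv2.imwrite(f"pics/{name}.png",I[...,::-1])
    s=manip.state();print("t",s["time"].__round__(2),s["tool_pos"].round(4),s["contact_force"].round(1))
E
python3 -c "
from h import *
look('a')"
python3 -m crank '[{"finger_gap":0,"tx":0.08},{"finger_gap":0,"tx":0.08}]' | egrep 'pos|force'
python3 -c "
from h import *
look('b')"
```

```text
line deg [(224, 229), (226, 228), (228, 201), (222, 157), (322, 153)] med 89.44444444444444
t 5.75 [0.5948 0.0624 0.0706] [-0.7 10.1  1.7]
tool_pos: [0.585, 0.0619, 0.0707]
contact_force: [-0.0, 7.4, 0.8]
grasp_force: 3.2
line deg [(236, 231), (234, 225), (238, 223), (240, 160), (322, 156)] med 83.88888888888889
t 6.05 [0.5844 0.0618 0.0705] [-0.1  6.7  1.7]
```

View pics/b.png

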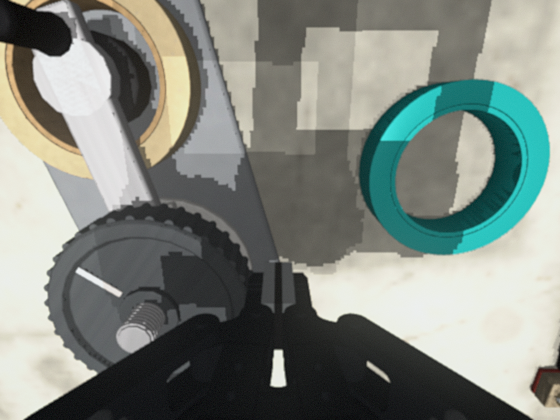

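The collar follows without slip: the line moved 225→236°. I go on round the first quarter.

In the tool's units: 0.012 m is 0.192, 0.011 m is 0.176.

```bash
python3 -m crank '[{"finger_gap":0,"tx":0.192,"ty":-0.0256},{"finger_gap":0,"tx":0.176,"ty":-0.0704},{"finger_gap":0,"tx":0.152,"ty":-0.1168}]' | egrep 'pos|force'
python3 -c "
from h import *
look('c')"
python3 -m crank '[{"finger_gap":0,"tx":0.1168,"ty":-0.152},{"finger_gap":0,"tx":0.0704,"ty":-0.176},{"finger_gap":0,"tx":0.0256,"ty":-0.192}]' | egrep 'pos|force'
python3 -c "
from h import *
look('d')"
```

```text
tool_pos: [0.5519, 0.046, 0.0704]
contact_force: [0.9, 0.7, 0.6]
grasp_force: 0.6
line deg [(216, 66), (222, 66), (220, 66), (212, 65), (228, 65)] med 19.27777777777778
t 6.47 [0.5508 0.0452 0.0701] [-0.2  0.9 -0.7]
tool_pos: [0.5376, 0.0134, 0.07]
contact_force: [-6.5, 3.3, 4.2]
grasp_force: 4.4
line deg [(150, 54), (148, 54), (152, 50), (146, 49), (144, 42)] med 15.78888888888889
t 6.9 [0.5372 0.0122 0.0699] [-6.3  0.8  4.5]
```

```bash
sed -i 's/def look(name,h=.067,view=False)/def look(name,h=.067,n="wrist")/; s/grab_frame("wrist")/grab_frame(n)/; s/proj("wrist"/proj(n/' h.py
python3 -c "
from h import *
look('d1',n='scene');look('d2',n='side')
a=cv2.imread('pics/d1.png')[170:270,210:330];b=cv2.imread('pics/d2.png')[170:270,220:340]
cv2.imwrite('pics/d12.png',cv2.resize(np.hstack([a,b]),None,fx=3.3,fy=3.3,interpolation=cv2.INTER_CUBIC))"
```

```text
line deg [(322, 121), (324, 119), (320, 116), (318, 115), (326, 110)] med 58.833333333333336
t 6.95 [0.5373 0.0124 0.0699] [-6.4  0.8  4.3]
line deg [(68, 149), (70, 149), (72, 149), (74, 147), (76, 146)] med 84.27777777777777
t 7.0 [0.5373 0.0126 0.0699] [-7.4  0.7  4.9]
```

View pics/d12.png

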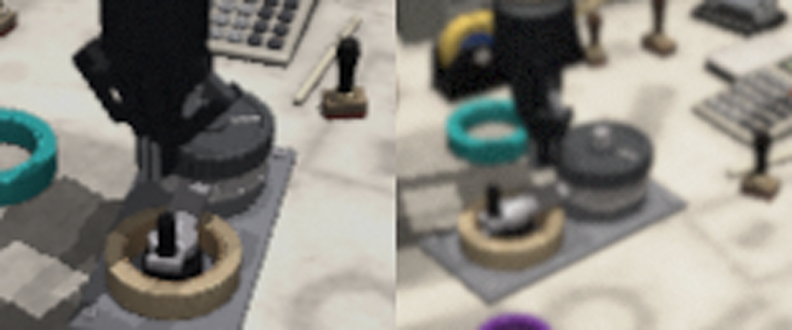

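The scene picture shows the light line at about (290,206), on the robot-far right side of the collar. That is 322°, so the roll is without slip. Next come the robot-side face and the next corner.

In the tool's units: -0.013 m is -0.208, -0.001 m is -0.016.

```bash
python3 -m crank '[{"finger_gap":0,"ty":-0.208},{"finger_gap":0,"ty":-0.208,"tz":-0.016}]' | egrep 'pos|force'
python3 -m crank '[{"finger_gap":0,"tx":-0.0336,"ty":-0.1824},{"finger_gap":0,"tx":-0.0784,"ty":-0.1696},{"finger_gap":0,"tx":-0.1248,"ty":-0.144}]' | egrep 'pos|force'
python3 -m crank '[{"finger_gap":0,"tx":-0.144,"ty":-0.1248},{"finger_gap":0,"tx":-0.1696,"ty":-0.0784},{"finger_gap":0,"tx":-0.1824,"ty":-0.0336,"tz":-0.016}]' | egrep 'pos|force'
python3 -c "
from h import *
look('e1',.069,n='scene');look('e2',.069,n='side');look('e3',.069)"
```

```text
tool_pos: [0.5375, -0.0129, 0.0705]
contact_force: [-1.4, 0.7, -1.4]
grasp_force: 0.7
tool_pos: [0.5537, -0.0444, 0.0713]
contact_force: [-4.8, -1.8, 2.2]
grasp_force: 2.3
tool_pos: [0.5856, -0.0589, 0.0721]
contact_force: [-2.3, -5.7, -1.5]
grasp_force: 3.6
line deg [(36, 87), (34, 87), (32, 87), (38, 85), (26, 84)] med 40.55555555555556
t 8.05 [ 0.5869 -0.0592  0.0725] [-1.8 -5.1 -2. ]
line deg [(102, 49), (136, 49), (100, 48), (134, 48), (110, 48)] med 32.22222222222222
t 8.1 [ 0.5866 -0.0591  0.0723] [ 0.4 -6.7 -1.7]
line deg [(60, 144), (58, 141), (56, 127), (34, 104), (36, 104)] med 41.27777777777778
t 8.15 [ 0.5865 -0.0591  0.0723] [ 0.2 -5.9 -2.4]
```

In the tool's units: -0.011 m is -0.176, -0.01 m is -0.16.

```bash
python3 -m crank '[{"finger_gap":0,"tx":-0.16,"ty":0.008},{"finger_gap":0,"tx":-0.176,"ty":0.008,"tz":-0.016}]' | egrep 'pos|force'
python3 -m crank '[{"finger_gap":0,"tx":-0.1824,"ty":0.0336},{"finger_gap":0,"tx":-0.1696,"ty":0.0784},{"finger_gap":0,"tx":-0.144,"ty":0.1248}]' | egrep 'pos|force'
python3 -c "
from h import *
look('f3',.069)"
python3 -m crank '[{"finger_gap":0,"tx":-0.1248,"ty":0.144},{"finger_gap":0,"tx":-0.0784,"ty":0.1696},{"finger_gap":0,"tx":-0.0336,"ty":0.1824,"tz":-0.016}]' | egrep 'pos|force'
python3 -c "
from h import *
look('g1',.07,n='scene');look('g3',.07)"
```

```text
tool_pos: [0.607, -0.0585, 0.0731]
contact_force: [0.6, -6.8, -2.7]
grasp_force: 3.0
tool_pos: [0.6383, -0.0416, 0.0737]
contact_force: [-0.1, -2.3, -0.0]
grasp_force: 0.9
line deg [(116, 166), (118, 164), (120, 125), (114, 120), (112, 104)] med 56.111111111111114
t 8.82 [ 0.6391 -0.0405  0.0739] [ 1.8 -1.8  0.1]
tool_pos: [0.653, -0.0104, 0.0747]
contact_force: [6.7, -3.1, -3.7]
grasp_force: 4.1
line deg [(156, 136), (154, 135), (158, 130), (152, 123), (150, 118)] med 45.66666666666667
t 9.25 [ 0.6533 -0.0089  0.0747] [ 7.2 -0.8 -3.7]
line deg [(164, 228), (166, 228), (168, 208), (162, 176), (160, 115)] med 52.55555555555556
t 9.3 [ 0.6533 -0.0092  0.0747] [ 6.4 -0.4 -2.7]
```

View pics/g3.png

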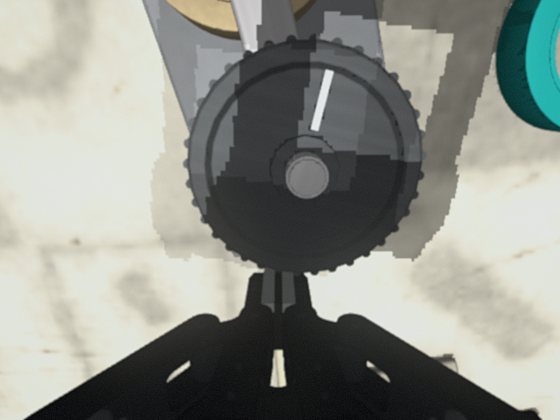

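The wrist view shows the line from (313,130) to (328,70), pointing to 166°, so about 300° turned so far. The arm is still closed. I continue.

In the tool's units: 0.012 m is 0.192.

```bash
python3 -m crank '[{"finger_gap":0,"ty":0.192},{"finger_gap":0,"ty":0.192}]' | egrep 'pos|force'
python3 -m crank '[{"finger_gap":0,"tx":0.0336,"ty":0.1824},{"finger_gap":0,"tx":0.0784,"ty":0.1696},{"finger_gap":0,"tx":0.1248,"ty":0.144}]' | egrep 'pos|force'
python3 -m crank '[{"finger_gap":0,"tx":0.144,"ty":0.1248},{"finger_gap":0,"tx":0.1696,"ty":0.0784},{"finger_gap":0,"tx":0.1824,"ty":0.0336,"tz":-0.008}]' | egrep 'pos|force'
python3 -c "
from h import *
look('h3',.071)"
python3 -m crank '[{"finger_gap":0,"tx":0.16},{"finger_gap":0,"tx":0.16,"tz":-0.008}]' | egrep 'pos|force'
python3 -c "
from h import *
look('i3',.071)"
```

```text
tool_pos: [0.6533, 0.0143, 0.0748]
contact_force: [3.8, -0.4, -1.6]
grasp_force: 2.1
tool_pos: [0.6372, 0.0454, 0.0749]
contact_force: [4.1, 3.1, 1.0]
grasp_force: 2.1
tool_pos: [0.6055, 0.0616, 0.0754]
contact_force: [3.4, 9.5, -0.2]
grasp_force: 4.4
line deg [(280, 233), (282, 232), (278, 231), (284, 161), (276, 121)] med 90.44444444444444
t 10.35 [0.6039 0.0621 0.075 ] [2.4 9.6 2.6]
tool_pos: [0.5845, 0.0618, 0.0754]
contact_force: [0.7, 7.0, -0.1]
grasp_force: 2.7
line deg [(304, 227), (306, 226), (308, 212), (302, 184), (310, 136)] med 79.94444444444446
t 10.65 [0.583  0.0615 0.075 ] [0.1 8.  4.7]
```

About 440° turned so far. I need roughly 290° more.

In the tool's units: 0.0114 m is 0.1824, 0.0106 m is 0.1696.

```bash
python3 -m crank '[{"finger_gap":0,"tx":0.1824,"ty":-0.0336},{"finger_gap":0,"tx":0.1696,"ty":-0.0784},{"finger_gap":0,"tx":0.144,"ty":-0.1248}]' | egrep 'pos|force'
python3 -m crank '[{"finger_gap":0,"tx":0.1248,"ty":-0.144},{"finger_gap":0,"tx":0.0784,"ty":-0.1696},{"finger_gap":0,"tx":0.0336,"ty":-0.1824,"tz":-0.008}]' | egrep 'pos|force'
python3 -m crank '[{"finger_gap":0,"ty":-0.208},{"finger_gap":0,"ty":-0.208,"tz":-0.016}]' | egrep 'pos|force'
python3 -m crank '[{"finger_gap":0,"tx":-0.0336,"ty":-0.1824},{"finger_gap":0,"tx":-0.0784,"ty":-0.1696},{"finger_gap":0,"tx":-0.1248,"ty":-0.144}]' | egrep 'pos|force'
python3 -m crank '[{"finger_gap":0,"tx":-0.144,"ty":-0.1248},{"finger_gap":0,"tx":-0.1696,"ty":-0.0784},{"finger_gap":0,"tx":-0.1824,"ty":-0.0336,"tz":-0.016}]' | egrep 'pos|force'
python3 -c "
from h import *
look('j3',.073)"
```

```text
tool_pos: [0.5527, 0.0448, 0.0748]
contact_force: [-1.7, 3.3, 2.6]
grasp_force: 1.8
tool_pos: [0.5376, 0.0125, 0.0749]
contact_force: [-8.1, 3.6, 3.9]
grasp_force: 4.4
tool_pos: [0.5381, -0.0143, 0.0757]
contact_force: [-2.2, 0.9, -1.5]
grasp_force: 0.9
tool_pos: [0.5549, -0.0454, 0.0767]
contact_force: [-4.4, -1.9, 0.7]
grasp_force: 2.0
tool_pos: [0.5869, -0.0594, 0.0778]
contact_force: [-0.9, -3.1, -1.9]
grasp_force: 2.2
line deg [(130, 130), (128, 127), (132, 110), (126, 105), (26, 93)] med 44.27777777777778
t 12.45 [ 0.5882 -0.0596  0.0782] [-0.9 -3.7 -1.1]
```

In the tool's units: -0.011 m is -0.176, -0.01 m is -0.16.

```bash
python3 -m crank '[{"finger_gap":0,"tx":-0.16,"ty":0.016},{"finger_gap":0,"tx":-0.176,"ty":0.016,"tz":-0.008}]' | egrep 'pos|force'
python3 -m crank '[{"finger_gap":0,"tx":-0.1824,"ty":0.0336},{"finger_gap":0,"tx":-0.1696,"ty":0.0784},{"finger_gap":0,"tx":-0.144,"ty":0.1248}]' | egrep 'pos|force'
python3 -m crank '[{"finger_gap":0,"tx":-0.1248,"ty":0.144},{"finger_gap":0,"tx":-0.0784,"ty":0.1696},{"finger_gap":0,"tx":-0.0336,"ty":0.1824,"tz":-0.008}]' | egrep 'pos|force'
python3 -c "
from h import *
look('k3',.075)"
```

```text
tool_pos: [0.6081, -0.0582, 0.0787]
contact_force: [0.2, -7.4, -3.1]
grasp_force: 3.4
tool_pos: [0.6391, -0.0414, 0.0788]
contact_force: [-0.4, -1.8, -0.3]
grasp_force: 0.8
tool_pos: [0.6538, -0.0101, 0.0793]
contact_force: [3.4, -1.8, -1.3]
grasp_force: 1.5
line deg [(246, 173), (244, 170), (248, 152), (242, 117), (174, 102)] med 55.5
t 13.5 [ 0.6539 -0.0087  0.0793] [ 5.3  0.4 -0.6]
```

The line is at 245°, so about 740° turned (12.9 rad plus the start value), which is within range. I back away, rise, move over to the robot side and look.

In the tool's units: -0.06 m is -0.96, 0.05 m is 0.8.

```bash
python3 -m crank '[{"finger_gap":0,"tx":-0.48},{"finger_gap":0,"tz":-0.96},{"finger_gap":0,"tz":-0.96},{"finger_gap":0,"tx":0.8},{"finger_gap":0}]' | egrep 'pos|force'
python3 - <<'E'
from h import *
look('l3',.075)
P=cloud("wrist",manip.grab_frame("wrist")[1]).reshape(-1,3)
m=(P[:,2]>.066)&(P[:,2]<.082)&(np.hypot(P[:,0]-.596,P[:,1])<.06)&(np.hypot(P[:,0]-.596,P[:,1])>.042);print(P[m].min(0),P[m].max(0),np.median(P[m],0))
for q,z in[("collar_top",.075),("peg_top",.082),("tape_roll",.008),("hub",.008)]:
    for d in manip.mark_of("wrist",q)[:1]: print(q,d['conf'],d['centre'],at_z("wrist",d["centre"],z))
m=(P[:,2]>.06)&(P[:,2]<.095)&(np.hypot(P[:,0]-.474,P[:,1]+.034)<.04);print(m.sum(),P[m].min(0),P[m].max(0)) if m.any() else 0
E
```

```text
tool_pos: [0.6289, -0.0097, 0.1974]
contact_force: [0.4, 0.3, -0.6]
grasp_force: 0.0
line deg [(252, 122), (254, 109), (250, 105), (256, 82), (258, 65)] med 38.27777777777778
t 14.18 [ 0.6305 -0.01    0.1976] [-0.5  0.7  0.4]
[ 0.54980219 -0.04706982  0.06643216] [0.64676383 0.04997032 0.07998168] [0.60350982 0.01049032 0.07698547]
collar_top 0.96 [168.5, 289.8] [ 0.59900823 -0.00081794  0.075     ]
hub 0.75 [34.8, 260.5] [ 0.49573688 -0.02579944  0.008     ]
76 [ 0.48139384 -0.03708735  0.06021133] [ 0.48488184 -0.02611971  0.07338973]
```

View pics/l3.png

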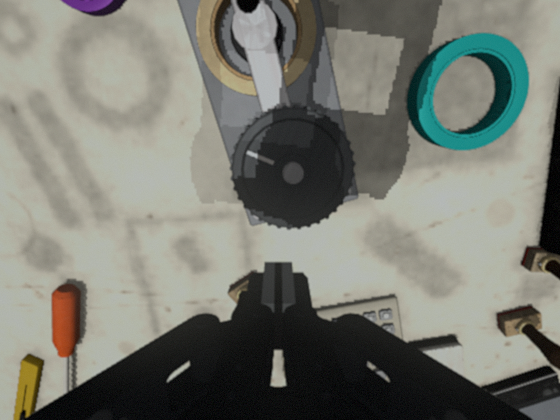

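The collar line now points left at (258,156) and the arm is still over the roll, with the peg at (248,3). I go to the +y side of the peg and lower.

In the tool's units: 0.0545 m is 0.872, 0.004 m is 0.064.

```bash
python3 -m crank '[{"finger_gap":0,"tx":0.872,"ty":0.064},{"finger_gap":0,"tx":0.872,"ty":0.064},{"finger_gap":0,"tx":0.872,"ty":0.096},{"finger_gap":0}]' | egrep 'pos|force'
python3 -m crank '[{"finger_gap":0,"tz":0.928},{"finger_gap":0,"tz":0.928},{"finger_gap":0},{"finger_gap":0}]' | egrep 'pos|force'
python3 -m crank '[{"finger_gap":0,"ty":-0.08},{"finger_gap":0,"ty":-0.08},{"finger_gap":0}]' | egrep 'pos|force'
```

```text
tool_pos: [0.4663, 0.0036, 0.1974]
contact_force: [1.0, -0.1, 0.6]
grasp_force: 0.0
tool_pos: [0.4713, 0.0026, 0.085]
contact_force: [0.3, -0.3, 0.8]
grasp_force: 0.0
tool_pos: [0.4699, -0.0076, 0.084]
contact_force: [1.2, 0.1, 0.4]
grasp_force: 0.0
```

Clear the peg, then turn the tool 60° so one flat face can push it all the way round.

In the tool's units: 0.022 m is 0.352, -0.175 rad is -0.0557.

```bash
python3 -m crank '[{"finger_gap":0,"tx":0.352},{"finger_gap":0,"wz":-0.0557},{"finger_gap":0,"wz":-0.0557},{"finger_gap":0,"wz":-0.0557}]' | egrep 'pos|force'
python3 -m crank '[{"finger_gap":0,"wz":-0.0557},{"finger_gap":0,"wz":-0.0557},{"finger_gap":0,"wz":-0.0557},{"finger_gap":0},{"finger_gap":0}]' | egrep 'pos|force'
python3 - <<'E'
from h import *
s=manip.state();print(s['joint_pos'][5],rot(s['tool_rot']).as_matrix().round(3)[:2,:2])
M=rot(s['tool_rot']).as_matrix()
P=np.array([.477,-.032]);n=-M[:2,1]
F=P-.0245*n;print(F, (M[:2,:2].T@(F-s['tool_pos'][:2])).round(4),s['tool_pos'])
E
```

```text
tool_pos: [0.4472, -0.0071, 0.0832]
contact_force: [0.5, 0.6, 0.4]
grasp_force: 0.0
tool_pos: [0.4472, -0.0071, 0.083]
contact_force: [0.2, 0.7, -0.3]
grasp_force: 0.0
-2.8010263118366385 [[-0.5   -0.866]
 [-0.866  0.5  ]]
[ 0.45577622 -0.01976068] [ 0.0067 -0.0137] [ 0.44721465 -0.00708692  0.08298559]
```

In the tool's units: -0.0137 m is -0.2192, 0.0067 m is 0.1072.

```bash
python3 -m crank '[{"finger_gap":0,"tx":0.1072,"ty":-0.2192},{"finger_gap":0,"ty":-0.048},{"finger_gap":0}]' | egrep 'pos|contact'
python3 -m crank '[{"finger_gap":0,"tx":0.1712,"ty":-0.1984},{"finger_gap":0,"tx":0.144,"ty":-0.2192},{"finger_gap":0}]' | egrep 'pos|contact'
python3 - <<'E'
from h import *
I,D=manip.grab_frame("scene");cv2.imwrite("pics/m.png",cv2.resize(I[150:290,170:350,::-1],None,fx=4,fy=4,interpolation=cv2.INTER_CUBIC))
for d in manip.mark_of("scene","peg_top")[:2]: print(d['conf'],d['centre'],at_z("scene",d["centre"],.082))
E
```

```text
tool_pos: [0.4585, -0.0215, 0.0827]
contact_force: [-0.1, 0.1, -0.2]
tool_pos: [0.4722, -0.0526, 0.0832]
contact_force: [-0.2, 0.7, 0.1]
0.65 [234.6, 272.6] [ 0.48671976 -0.0579314   0.082     ]
0.35 [204.1, 312.6] [ 0.63586622 -0.08660719  0.082     ]
```

View pics/m.png

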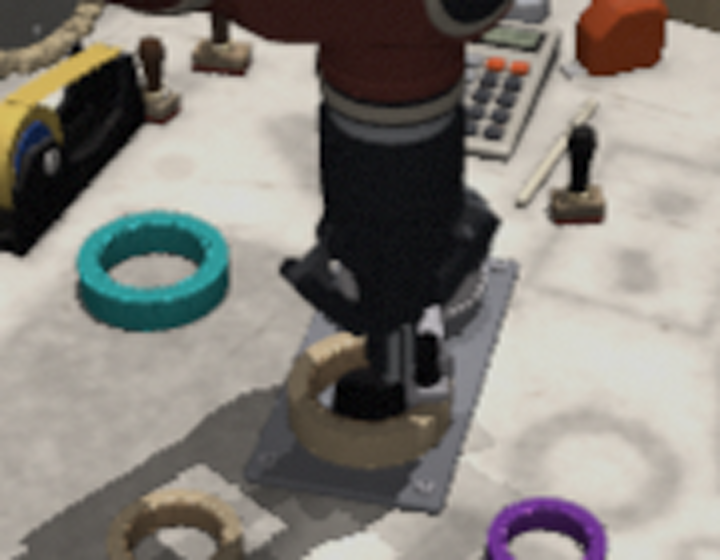

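The peg, at about (276,238) in the full frame, is moving with the fingertip. The arm is swinging and the roll is still on its hub. I continue along the arc.

In the tool's units: -0.0161 m is -0.2576, -0.0155 m is -0.248.

```bash
python3 -m crank '[{"finger_gap":0,"tx":0.1136,"ty":-0.2352},{"finger_gap":0,"tx":0.0816,"ty":-0.248},{"finger_gap":0,"tx":0.0496,"ty":-0.2576}]' | egrep 'pos|contact'
python3 -m crank '[{"finger_gap":0,"tx":0.0144,"ty":-0.2608},{"finger_gap":0,"tx":-0.0192,"ty":-0.2608},{"finger_gap":0,"tx":-0.0528,"ty":-0.256}]' | egrep 'pos|contact'
python3 -m crank '[{"finger_gap":0,"tx":-0.0864,"ty":-0.2464},{"finger_gap":0,"tx":-0.1168,"ty":-0.2336},{"finger_gap":0,"tx":-0.1472,"ty":-0.216},{"finger_gap":0}]' | egrep 'pos|contact'
python3 - <<'E'
from h import *
P=cloud("scene",manip.grab_frame("scene")[1]).reshape(-1,3)
s=manip.state();M=rot(s['tool_rot']).as_matrix();F=s['tool_pos'][:2]
p=F-.021*M[:2,1];d=p-[.598,.001];print("peg est",p,np.hypot(*d),np.degrees(np.arctan2(d[1],d[0]))+360, s['joint_pos'][5])
for n in["scene","side"]:
    if n=="side":manip.grab_frame(n)
    for d in manip.mark_of(n,"peg_top")[:2]: print(n,d['conf'],d['centre'],at_z(n,d["centre"],.082))
E
```

```text
tool_pos: [0.5046, -0.0885, 0.0828]
contact_force: [-0.7, 0.4, 0.5]
tool_pos: [0.5488, -0.1091, 0.0828]
contact_force: [-1.6, 0.3, 0.4]
tool_pos: [0.5977, -0.1114, 0.0829]
contact_force: [0.1, 0.7, 0.1]
peg est [ 0.61513571 -0.12168872] 0.12387959193553823 277.9509611930133 -2.9282580834266865
scene 0.79 [212.3, 322.0] [ 0.61665071 -0.12008389  0.082     ]
side 0.44 [225.4, 308.2] [ 0.6259985  -0.11497711  0.082     ]
```

In the tool's units: -0.0122 m is -0.1952, -0.0109 m is -0.1744.

```bash
python3 -m crank '[{"finger_gap":0,"tx":-0.1744,"ty":-0.1952},{"finger_gap":0}]' | egrep 'pos|contact'
python3 -m crank '[{"finger_gap":0,"tx":-0.064,"ty":-0.048},{"finger_gap":0}]' | egrep 'pos|contact'
python3 -m crank '[{"finger_gap":0,"tx":-0.048,"ty":-0.048},{"finger_gap":0}]' | egrep 'pos|contact'
```

```text
tool_pos: [0.6125, -0.1078, 0.083]
contact_force: [0.1, 0.1, -0.6]
tool_pos: [0.6162, -0.1058, 0.0825]
contact_force: [-1.5, -0.3, 1.1]
tool_pos: [0.6189, -0.1046, 0.0818]
contact_force: [-6.7, 0.3, 1.7]
```

The force jumps to 6.7 N and the arm is at its stop. I back off, rise and inspect.

Units first: shifts go in shares of 62.5 mm and turns go in shares of pi rad. So -0.06 m is -0.96, 0.02 m is 0.32.

```bash
python3 -m crank '[{"finger_gap":0,"ty":0.24},{"finger_gap":0,"ty":0.32},{"finger_gap":0,"tz":-0.96},{"finger_gap":0,"tz":-0.96},{"finger_gap":0,"tz":-0.96}]' | egrep 'pos|contact'
python3 -m crank '[{"finger_gap":0,"tx":0.48,"ty":0.88,"tz":-0.48},{"finger_gap":0,"tx":0.48,"ty":0.88,"tz":-0.48},{"finger_gap":0,"tx":0.48,"ty":0.88,"tz":-0.48},{"finger_gap":0},{"finger_gap":0}]' | egrep 'pos|contact'
python3 - <<'E'
from h import *
for n in["scene","side"]:
    I,D=manip.grab_frame(n);cv2.imwrite(f"pics/z{n}.png",I[...,::-1])
    for q,z in [("collar_top",.075),("peg_top",.082),("tape_roll",.008),("tin",0),("stamp",0),("tape_measure",0)]:
        for d in manip.mark_of(n,q)[:2]: print(n,q,round(d["conf"],2),np.round(d["centre"]),at_z(n,d["centre"],z).round(3))
a=cv2.imread('pics/zscene.png')[150:290,190:340];b=cv2.imread('pics/zside.png')[150:290,200:350]
cv2.imwrite('pics/z.png',cv2.resize(np.hstack([a,b]),None,fx=2.6,fy=2.6,interpolation=cv2.INTER_CUBIC))
E
```

```text
tool_pos: [0.5902, -0.0867, 0.2649]
contact_force: [1.2, -0.2, -0.5]
tool_pos: [0.4216, -0.0835, 0.3436]
contact_force: [0.1, 0.4, -0.6]
scene collar_top 0.86 [201. 274.] [0.611 0.005 0.075]
scene peg_top 0.91 [211. 324.] [ 0.624 -0.122  0.082]
scene tape_roll 0.81 [220. 207.] [0.536 0.162 0.008]
scene tape_roll 0.79 [288. 215.] [0.347 0.006 0.008]
scene tin 0.8 [288. 384.] [ 0.533 -0.312  0.   ]
scene tape_measure 0.73 [225. 148.] [0.452 0.286 0.   ]
side collar_top 0.67 [211. 283.] [0.599 0.001 0.075]
side tape_roll 0.76 [242. 258.] [ 0.499 -0.03   0.008]
side tape_roll 0.72 [278. 255.] [ 0.432 -0.181  0.008]
side tin 0.9 [304. 305.] [ 0.515 -0.318 -0.   ]
side stamp 0.47 [228. 332.] [ 0.743 -0.053  0.   ]
side tape_measure 0.63 [202. 213.] [0.441 0.277 0.   ]
```

View pics/z.png

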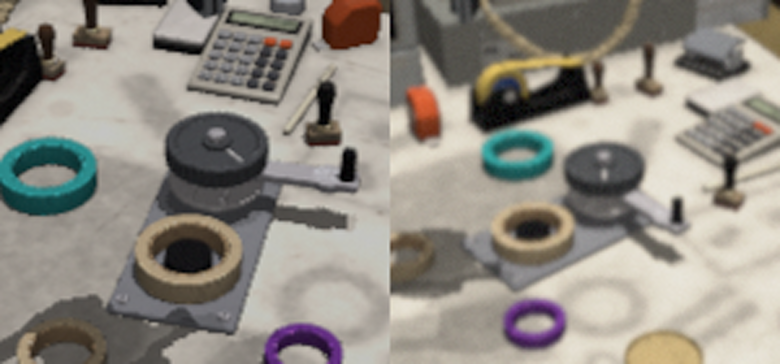

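The arm is swung aside, with the peg at (324,211) in the scene frame. The roll lies on its hub at (262,248) and the bystanders have not moved. I check the collar line once more and hand in.

```bash
python3 -c "
from h import *
look('y1',.075,'scene');look('y2',.075,'side')
print(manip.job_done())"
```

```text
line deg [(254, 127), (256, 127), (252, 123), (258, 121), (30, 119)] med 69.11111111111111
t 21.98 [ 0.4216 -0.0837  0.3438] [ 1.3 -0.4 -0.3]
line deg [(242, 147), (246, 147), (244, 147), (240, 138), (238, 128)] med 83.77777777777777
t 22.02 [ 0.4215 -0.0837  0.3438] [0.4 0.  0.4]
the job is handed in; nothing more can be done
None
```

I rolled the collar about 2.06 turns anticlockwise and swung the arm a quarter turn to its stop; the roll stayed on its hub, the tin, stamp and tape measure look undisturbed, and I handed the job in at 22 s (no verdict was returned).

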